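Chuck a bowl foot-up on the tilted work head

TASK

Take the top bowl off the upside-down stack and set it, still foot up, flat on the face of the tilted chuck, between its three open jaws. Then turn the chuck's ring clockwise (seen looking down on its face) by one of the upright handles until all three jaws hold the bowl's rim centred and firm, and let go. Be gentle, it is stoneware, and leave everything else on the bench where it stands.

Things in the scene. Friction and masses are not known exactly. Their poses are not given: they have to be found in the camera images.
- bowl: The top stoneware bowl of the stack, mouth down. Origin: centre of its rim plane; +z to the foot. 68 high; rim 126 across, outer edge upright for the 8 next to the rim; wall narrows to 60 across at 52. Foot: solid cylinder 50 across, 16 tall (z 52 to 68), to be gripped across. About 0.27 to 0.45 kg; balance point on its axis about 40 above the rim. It sits over the next bowl, lifts straight off.
- bowl_mid: Second bowl of the stack, same shape, mouth down; its rim is 22 below the top bowl's. Origin: centre of its rim plane. Bystander; leave it where it is.
- bowl_low: Lowest bowl of the stack, same shape, mouth down on a round plywood bat 160 across, 14 thick. Origin: centre of its rim plane. Bystander; leave it where it is.
- head: Face of the self-centring chuck on an iron stand (fixed, its place varies). Origin: centre of the flat face, 150 above the bench; +z out of the face, 30 deg from vertical, leaning roughly towards the robot; +x up the slope. Face 184 across. Round it turns a flat iron ring, 260 across, its top 3 below the face, with three upright handles. Stand's foot 190 across.
- ring (a joint): Turn of the chuck's ring in rad about the head's z: 0 = jaws fully open; grows clockwise looking down on the face and closes the three jaws together, 12 mm each per rad, up to 2.2. Starts at 0 to 0.5. Stiff (4 N at a handle), stays put. Jaws meet the bowl at 1.1 to 1.25, then the push grows; 8 to 9 N at the handle (0.1 to 0.15 rad on) is firm. Let go, it springs back about 0.1, still gripping.
- handle_a (a point): One of three like upright wooden handles on the chuck's ring, 120 deg apart, 118 from the head's axis. Point: on the handle's own axis, 23 above the face. Handle: round, 24 across, from 3 below to 45 above the face, standing along the head's z, fixed to the ring. Turn the ring by it.
- handle_b (a point): One of three like upright wooden handles on the chuck's ring, 120 deg apart, 118 from the head's axis. Point: on the handle's own axis, 23 above the face. Handle: round, 24 across, from 3 below to 45 above the face, standing along the head's z, fixed to the ring. Turn the ring by it.
- handle_c (a point): One of three like upright wooden handles on the chuck's ring, 120 deg apart, 118 from the head's axis. Point: on the handle's own axis, 23 above the face. Handle: round, 24 across, from 3 below to 45 above the face, standing along the head's z, fixed to the ring. Turn the ring by it.
- jaw0: Steel jaw 0 of the chuck, 28 wide, 29 tall, 25 deep, in a slot at 60 deg (from the head's x towards its y); its smooth nylon facing is sprung (3.5 mm travel, 20 N per mm). Origin: foot of the facing, on the chuck's face; +x points outward. The facing is 76 from the head's axis less 12 per rad of ring turn. All three move together with the ring.
- jaw1: Steel jaw 1 of the chuck, 28 wide, 29 tall, 25 deep, in a slot at 180 deg (from the head's x towards its y); its smooth nylon facing is sprung (3.5 mm travel, 20 N per mm). Origin: foot of the facing, on the chuck's face; +x points outward. The facing is 76 from the head's axis less 12 per rad of ring turn. All three move together with the ring.
- jaw2: Steel jaw 2 of the chuck, 28 wide, 29 tall, 25 deep, in a slot at 300 deg (from the head's x towards its y); its smooth nylon facing is sprung (3.5 mm travel, 20 N per mm). Origin: foot of the facing, on the chuck's face; +x points outward. The facing is 76 from the head's axis less 12 per rad of ring turn. All three move together with the ring.
- jar: White ceramic jar, 84 across, 105 tall, with wooden tools standing in it up to about 215, leaning out to 50 from its axis. Stands about 130 from the stack's axis. Origin: centre of its underside. Bystander; leave it where it is.
- bottle: White plastic bottle with black cap, 64 across, 190 tall, standing close beside the chuck. Origin: centre of its underside. Bystander; leave it where it is.
- roller: Wooden stamp roller lying on the bench: drum 42 across, 90 long, 164 long over its two handle ends, along its x. Origin: under its middle. Bystander; leave it where it is.
- scraper: Flat aluminium scraper lying on the bench, 130 x 55, 9 thick at its rolled edge. Origin: under its middle. Bystander; leave it where it is.
- rib: Hard blue silicone rib, oval, 136 x 46, 8 thick, lying on the bench. Origin: under its middle. Bystander; leave it where it is.
Things that resemble listed ones, but are neither listed nor needed, are in the scene too. What is shaped like the bowl but blue or yellow is not meant.

How it is judged:
By the outcome, as a careful person would: the job done as asked, in the order asked, and still so for the second after the job is handed in, with the robot touching nothing.
It also fails if it takes over 54 s, if anything falls off the work surface, if the arm or the gripper's body presses on something with over 40 N, if the wrist force passes 120 N, or if a joint passes its speed limit or range.

ROBOT

A 6-joint arm with a two-finger parallel gripper is mounted at the origin on the work surface. World frame = base frame: x ahead of the robot, y to its left, z up, the work surface at z = 0. Lengths are in mm, angles in degrees, forces in N, time in s.
With the tool pointing down it reaches from about 375 to 975 mm from the base axis. Payload 3.8 kg.
Tool frame: the origin (TCP) lies at the very end of the fingers, on their centre line; the grasp point (between the pads) lies 19 mm behind it (ctrl.grip_depth is the distance from the TCP to the grasp point, in mm); z points along the fingers, y is the direction in which the jaws open and shut (so a half turn about z gives the same grasp; the last joint's range is limited). The gripper opens to 88 mm and grips with 3 to 60 N. Pads are 18 mm wide; open, the fingers measure 123 mm over their backs; the gripper's body (75 mm by 187 mm) begins 45 mm behind the grasp point.
Start: joints at [74.49, 15.12, 91.902, -0, 72.978, -2.114], TCP at [156.379, 656.631, 238.706] pointing down, gripper open.
Joint ranges: [-150.88, 150.88], [-54.13, 125.18], [17.81, 147.31], [-75.09, 255.09], [0, 152.58], [-146.25, 146.25]. Speed limits (degrees/s): [147.25, 147.25, 180, 180, 180, 180].

INTERFACE

Orientations are given as [roll, pitch, yaw] about the fixed x, y, z axes, in that order (R = Rz(yaw) Ry(pitch) Rx(roll)).
In Python, from cell import ctrl gives the robot as it stands.
- The arm moves only by the shell command python3 -m crank 'ROWS' [FORCE]. ROWS is JSON, a list that holds one entry, the list of rows, each a list of 7 numbers: the opening, from 0 (shut) to 1 (fully open), then the shift along the tool's x, y, z in mm, then the turn, a rotation vector about the tool's x, y, z in degrees. In form: [[[jaw, tx, ty, tz, rx, ry, rz], ...]]. A call has 1 to 5 rows; each row is the pose to reach, as a shift and turn from the pose commanded when the call began, along the tool's axes at that moment; what a row does not reach only later rows make up. A row lasts 1/8 s, in which the tool goes at most 62.5 mm and 10.7 degrees, less where a joint would pass 70% of its speed; a pose out of reach is approached as far as the arm can. A call with a gripper value outside its range is refused whole. The fingers move at their own pace and stop on an object; FORCE is the grip in N (left out, the last holds). Time passes only in rows, so rows that repeat a pose let the fingers close. It gives the time, the measured TCP pose, the force and the opening at its end, in the units of the state.
- ctrl.get_obs(): the state, without advancing time (a new reading comes with each control period).
- ctrl.camera(name): name is "side" or "top"; returns a dict with "pixels" (420x560x3 uint8, red, green, blue), "camera_matrix" (3x3 intrinsics, pixels), "camera_from_world" (4x4, takes a point from world to camera coordinates). Camera axes: x right, y down, z forward; pixel columns grow to the right and rows downward; lengths in mm; the calibration is good to about 2 mm. A picture is of the moment at which its call begins. There is no depth.
- ctrl.close_job(): hands the job in, once; it reports no verdict.
The state is a dict: "t": time; "joint_pos": joint angles; "qd": joint speeds; "tau": joint torques, N m; "ee_pos": TCP position; "eef_rot": TCP orientation; "wrist_force": force on the tool from outside, world axes, zero at the start; "moment": the same for the moment, N m; "width": opening from 0.0 (shut) to 1.0 (fully open).
Only numpy, scipy, OpenCV 4.12 (cv2) and the standard library are available. Lean on these libraries where they do the work, as an engineer would, in place of code of your own. Each camera call takes 0.05 s, during which the arm holds its last target.

## Working session

There is one attempt and no reset: what is moved stays moved. The work goes in short steps, Python scripts to look and compute and a shell command to move; the robot and the scene stay as the last step left them, time stands still between calls to the robot, and variables do not carry over. Pictures are saved under pics/ and viewed, and the job is handed in when it is done.

```bash
ls; mkdir -p pics; python3 - <<'E'
from cell import ctrl
import cv2
print(ctrl.get_obs(), ctrl.grip_depth)
for n in("side","top"):
    c=ctrl.camera(n); cv2.imwrite(f"pics/{n}0.png",c["pixels"][:,:,::-1]); print(c["camera_matrix"],c["camera_from_world"])
E
```

```text
pics
{'t': 0.0, 'joint_pos': array([ 7.44907515e+01,  1.51706806e+01,  9.19768960e+01, -6.60141600e-04,
        7.29771717e+01, -2.11278585e+00]), 'qd': array([ 0.02267806, -0.05333483, -0.0299561 , -0.00654422,  0.00713906,
        0.02603519]), 'tau': array([-6.62929524e-04, -5.02099979e+01, -3.56882143e+01,  7.25709787e-02,
        2.89560424e-02, -1.46604834e-04]), 'ee_pos': array([156.19794391, 655.9857762 , 237.41116718]), 'eef_rot': array([-1.79875313e+02, -3.96869028e-03,  1.66603727e+02]), 'wrist_force': array([0.49039278, 0.47239421, 0.2513995 ]), 'moment': array([-0.03232645,  0.02363332, -0.01986648]), 'width': 1.003702944811433} 18.700000000000003
[[413.46955918   0.         283.46714072]
 [  0.         413.46955918 210.30529423]
 [  0.           0.           1.        ]] [[ 9.23743202e-01 -3.82700229e-01 -1.54606092e-02 -4.08540764e+02]
 [-2.64927601e-01 -6.09275611e-01 -7.47393201e-01  2.31783650e+02]
 [ 2.76607777e-01  6.94495331e-01 -6.64202057e-01  1.02637844e+03]
 [ 0.00000000e+00  0.00000000e+00  0.00000000e+00  1.00000000e+00]]
[[520.56770889   0.         283.05371458]
 [  0.         520.56770889 207.16027253]
 [  0.           0.           1.        ]] [[-1.90062048e-02 -9.99647159e-01  1.85558914e-02 -3.11680484e+00]
 [-9.88850051e-01  1.60528086e-02 -1.48046897e-01  4.82387720e+02]
 [ 1.47696786e-01 -2.11628038e-02 -9.88806248e-01  1.46670611e+03]
 [ 0.00000000e+00  0.00000000e+00  0.00000000e+00  1.00000000e+00]]
```

View pics/side0.png

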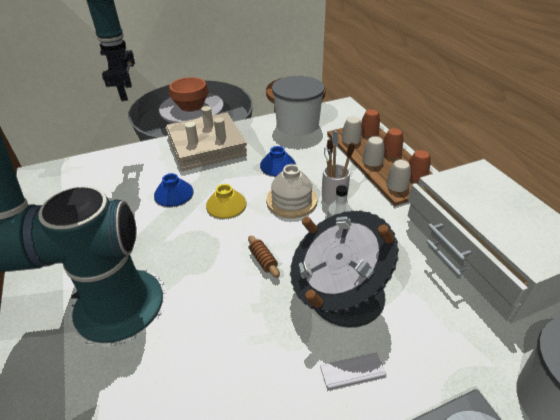

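View pics/top0.png

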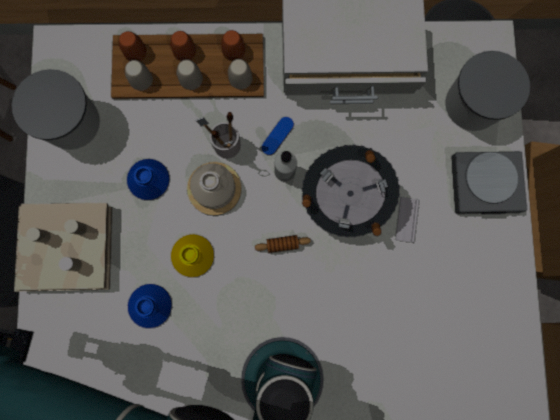

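The side view shows the stack at (292,190), the jar at (337,180), the bottle at (342,200) and the chuck at (340,258). In the top view the stack's foot is at (211,182), the chuck's centre is at (350,193), and handles sit at (370,157), (307,202) and (376,229). I'll zoom in.

```bash
python3 - <<'E'
import cv2
t=cv2.imread("pics/top0.png");s=cv2.imread("pics/side0.png")
cv2.imwrite("pics/t1.png",cv2.resize(t[135:255,290:410],(600,600),interpolation=cv2.INTER_CUBIC))
cv2.imwrite("pics/t2.png",cv2.resize(t[100:220,180:300],(600,600),interpolation=cv2.INTER_CUBIC))
cv2.imwrite("pics/s1.png",cv2.resize(s[195:325,280:410],(600,600),interpolation=cv2.INTER_CUBIC))
cv2.imwrite("pics/s2.png",cv2.resize(s[130:230,250:370],(720,600),interpolation=cv2.INTER_CUBIC))
E
```

```text
(no output)
```

View pics/t1.png

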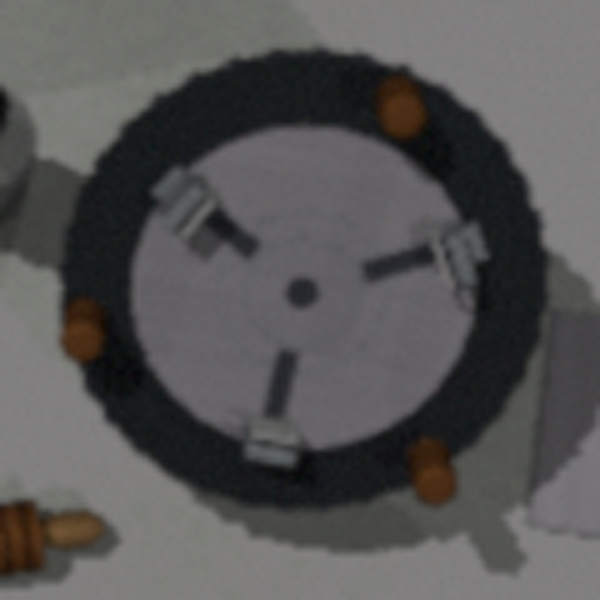

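View pics/t2.png

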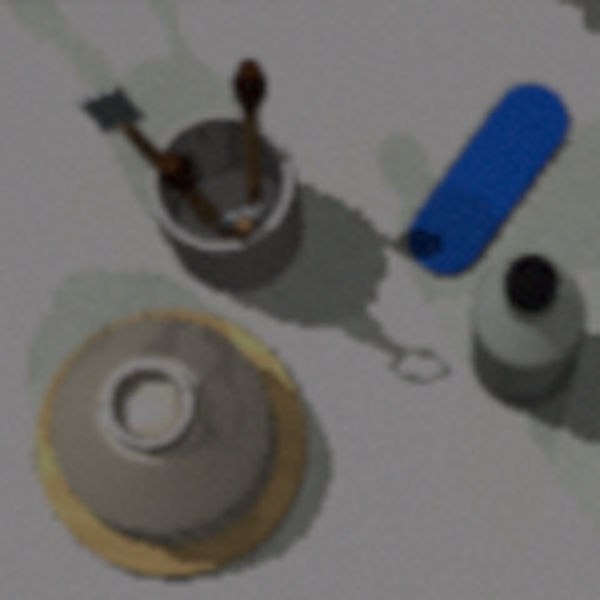

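View pics/s1.png

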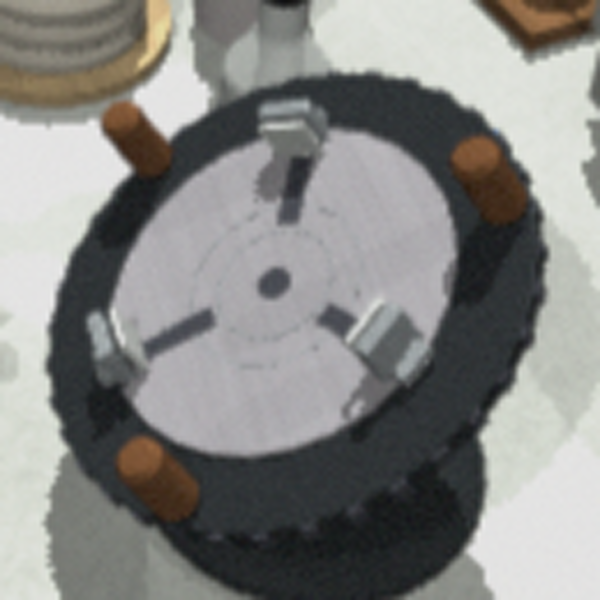

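View pics/s2.png

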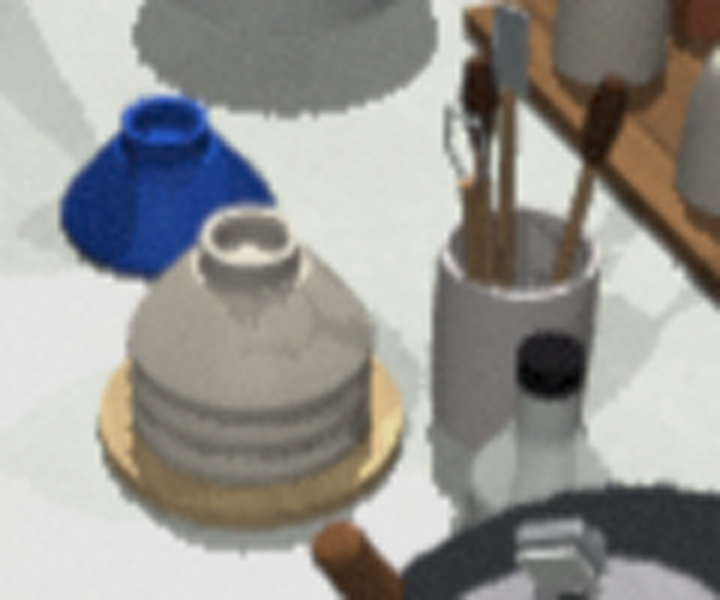

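```bash
cat > h.py <<'E'
import numpy as np, cv2
from scipy.optimize import least_squares
from scipy.spatial.transform import Rotation as R
K={"side":np.array([[413.46955918,0,283.46714072],[0,413.46955918,210.30529423],[0,0,1]]),
"top":np.array([[520.56770889,0,283.05371458],[0,520.56770889,207.16027253],[0,0,1]])}
T={"side":np.array([[9.23743202e-01,-3.82700229e-01,-1.54606092e-02,-4.08540764e+02],[-2.64927601e-01,-6.09275611e-01,-7.47393201e-01,2.31783650e+02],[2.76607777e-01,6.94495331e-01,-6.64202057e-01,1.02637844e+03]]),
"top":np.array([[-1.90062048e-02,-9.99647159e-01,1.85558914e-02,-3.11680484],[-9.88850051e-01,1.60528086e-02,-1.48046897e-01,4.82387720e+02],[1.47696786e-01,-2.11628038e-02,-9.88806248e-01,1.46670611e+03]])}
def proj(c,p):
    q=T[c][:,:3]@np.asarray(p,float)+T[c][:,3]; q=K[c]@q; return q[:2]/q[2]
def ray(c,uv):
    d=T[c][:,:3].T@np.linalg.solve(K[c],[uv[0],uv[1],1]); o=-T[c][:,:3].T@T[c][:,3]; return o,d
def onz(c,uv,z):
    o,d=ray(c,uv); return o+d*(z-o[2])/d[2]
def tri(us,ut):
    r=least_squares(lambda p:np.r_[proj("side",p)-us,proj("top",p)-ut],[500,0,100]); return r.x,np.abs(r.fun).max()
E
python3 - <<'E'
from h import *
t=lambda u,v:np.array([u/5+290,v/5+135]); s=lambda u,v:np.array([u/4.615+280,v/4.615+195])
foot_t=np.array([150/5+180,404/5+100]); foot_s=np.array([250/6+250,235/6+130])
np.set_printoptions(precision=1,suppress=True)
print("foot",tri(foot_s,foot_t),onz("top",foot_t,126),onz("side",foot_s,126))
H={"c":(t(302,292),s(274,283)),"A":(t(404,110),s(475,153)),"B":(t(83,342),s(124,117)),"C":(t(437,487),s(139,451))}
for k,(a,b) in H.items(): print(k,tri(b,a))
print("c150",onz("top",H["c"][0],150),onz("side",H["c"][1],150))
def frame(psi):
    z=np.array([-.5*np.cos(psi),-.5*np.sin(psi),3**.5/2]); x=np.array([3**.5/2*np.cos(psi),3**.5/2*np.sin(psi),.5]); return np.c_[x,np.cross(z,x),z]
def pts(p):
    F=frame(p[2]);c=np.array([p[0],p[1],150]);o={"c":c}
    for i,k in enumerate("ACB"):
        a=p[3]-i*2*np.pi/3; o[k]=c+F@[118*np.cos(a),118*np.sin(a),45]
    return o
f=lambda p:np.concatenate([np.r_[proj("top",v)-H[k][0],proj("side",v)-H[k][1]] for k,v in pts(p).items()])
r=least_squares(f,[480,-170,0,-.5]);print(r.x[:2],np.degrees(r.x[2:]),r.fun)
F=frame(r.x[2]);print(F)
for q in (0,.25,.5):
  for a in (60,180,300):
    w=(76-12*q);p=np.array([r.x[0],r.x[1],150])+F@[w*np.cos(np.radians(a)),w*np.sin(np.radians(a)),29]
    print(q,a,(proj("top",p)-[290,135])*5,(proj("side",p)-[280,195])*4.615)
E
```

```text
foot (array([546.3, 187.6, 126. ]), np.float64(0.6485723430159283)) [544.7 188.  126. ] [548.3 187.4 126. ]
c (array([ 501.1, -191.2,  149.1]), np.float64(0.4994735885581747))
A (array([ 575.3, -231.1,  244.8]), np.float64(0.06941924013594303))
B (array([474.1, -71.8, 167.6]), np.float64(0.9385873904963375))
C (array([ 395.7, -258.7,  152.3]), np.float64(0.9336039907601332))
c150 [ 499.6 -190.5  150. ] [ 501.7 -192.   150. ]
[ 502.7 -192.6] [-14.5  -9.5] [ 0.7 -1.1  0.5  0.1  0.2  0.5 -0.5 -0.6  0.3 -0.7 -0.9  0.5 -0.  -0.9
 -1.1 -0.2]
[[ 0.8  0.3 -0.5]
 [-0.2  1.   0.1]
 [ 0.5  0.   0.9]]
0 60 [202.6 208.3] [287.4 122.2]
0 180 [270.3 433.7] [113.9 319.8]
0 300 [449.  266.8] [359.2 320.8]
0.25 60 [206.8 212.1] [286.  127.1]
0.25 180 [271.7 428.7] [119.2 317.1]
0.25 300 [443.3 268.3] [354.6 317.9]
0.5 60 [210.9 216. ] [284.6 132. ]
0.5 180 [273.1 423.7] [124.5 314.5]
0.5 300 [437.6 269.8] [350.1 315. ]
```

```bash
cat >> h.py <<'E'
C0=np.array([501.8,-192.2,150.]); PSI=np.radians(-14.5)
def frame(psi=PSI):
    z=np.array([-.5*np.cos(psi),-.5*np.sin(psi),3**.5/2]); x=np.array([3**.5/2*np.cos(psi),3**.5/2*np.sin(psi),.5]); return np.c_[x,np.cross(z,x),z]
F=frame()
def toolR(ang): # tool z = -head z ; tool y at angle ang in head xy
    y=F@[np.cos(ang),np.sin(ang),0]; z=-F[:,2]; return np.c_[np.cross(y,z),y,z]
def delta(p,Rt):
    from cell import ctrl
    o=ctrl.get_obs(); R0=R.from_euler("xyz",o["eef_rot"],degrees=True)
    sh=R0.inv().apply(np.asarray(p)-o["ee_pos"]); tv=(R0.inv()*R.from_matrix(Rt)).as_rotvec(degrees=True)
    print("t %.2f"%o["t"],"shift",sh.round(1),"turn",tv.round(1),"j",o["joint_pos"].round(0),"F",o["wrist_force"].round(1),"w %.3f"%o["width"])
def down(yaw): return R.from_euler("xyz",[180,0,yaw],degrees=True).as_matrix()
E
python3 - <<'E'
from h import *
delta([546,187.7,240],down(165.5)); delta([546,187.7,170],down(165.5))
# refine foot & head via masks
t=cv2.imread("pics/top0.png")
g=cv2.cvtColor(t,cv2.COLOR_BGR2GRAY); print(g[185:200:5,330:340],t[193,340])
E
```

```text
t 0.10 shift [-487.7 -365.3   -1.8] turn [-0.1 -0.   1.1] j [74. 15. 92. -0. 73. -2.] F [ 0.6 -0.1  0. ] w 1.000
t 0.10 shift [-487.7 -365.2   68.2] turn [-0.1 -0.   1.1] j [74. 15. 92. -0. 73. -2.] F [ 0.6 -0.1  0. ] w 1.000
[[ 64  63  73  90  97  97  88  72  56  45]
 [102 102 100 101 100 102 103 102 101  99]
 [ 99 100  99 100  98  98 100 100  97  97]] [103 100 103]
```

```bash
python3 -m crank '[[[1,-49,-37,0,0,0,0],[1,-98,-73,0,0,0,0],[1,-147,-110,0,0,0,0],[1,-196,-146,0,0,0,0],[1,-244,-183,0,0,0,1]]]' && python3 -m crank '[[[1,-49,-37,0,0,0,0],[1,-98,-73,0,0,0,0],[1,-147,-110,0,0,0,0],[1,-196,-146,0,0,0,0],[1,-244,-183,0,0,0,0]]]'; python3 - <<'E'
from h import *
delta([546,187.7,170],down(165.5))
E
```

```text
t: 0.72
ee_pos: [352.1, 420.3, 238.3]
eef_rot: [-180.0, -0.0, 165.6]
wrist_force: [0.3, 0.3, 0.6]
width: 1.003
t: 1.35
ee_pos: [543.0, 182.4, 238.4]
eef_rot: [180.0, -0.0, 165.6]
wrist_force: [0.0, 0.2, -0.3]
width: 0.999
t 1.35 shift [-1.6  5.9 68.4] turn [ 0.  -0.   0.1] j [ 16.   4. 105.   0.  71. -60.] F [ 0.   0.2 -0.3] w 0.999
```

```bash
python3 -m crank '[[[1,-1.5,5.5,30,0,0,0],[1,-1.5,5.5,60,0,0,0],[1,-1.5,5.5,90,0,0,0],[1,-1.5,5.5,90,0,0,0]]]'; python3 - <<'E'
from h import *
from cell import ctrl
delta([546,187.7,112],down(165.5))
for n,b,k in(("side",(230,330,110,230),5),("top",(150,270,100,240),5)):
    c=ctrl.camera(n)["pixels"][:,:,::-1]; cv2.imwrite(f"pics/{n}1.png",c)
    u0,u1,v0,v1=b
    cv2.imwrite(f"pics/{n}1c.png",cv2.resize(c[v0:v1,u0:u1],None,fx=k,fy=k,interpolation=cv2.INTER_CUBIC)[:600,:800])
p=ctrl.get_obs()["ee_pos"]; print(p,proj("side",p),proj("top",p))
E
```

```text
t: 1.85
ee_pos: [542.4, 188.2, 145.4]
eef_rot: [-179.8, -0.3, 165.6]
wrist_force: [-0.2, 0.1, 0.9]
width: 0.997
t 1.85 shift [-3.8  0.6 33.3] turn [-0.2 -0.3  0.1] j [ 17.   9. 110.  -0.  62. -59.] F [-0.2  0.1  0.9] w 0.997
[545.00288116 189.15842823 148.94649663] [290.37493791 162.73121359] [208.54291383 178.98497896]
```

View pics/side1c.png

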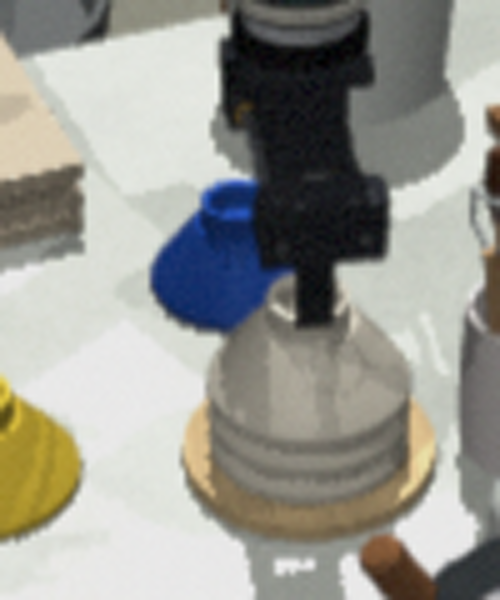

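View pics/top1c.png

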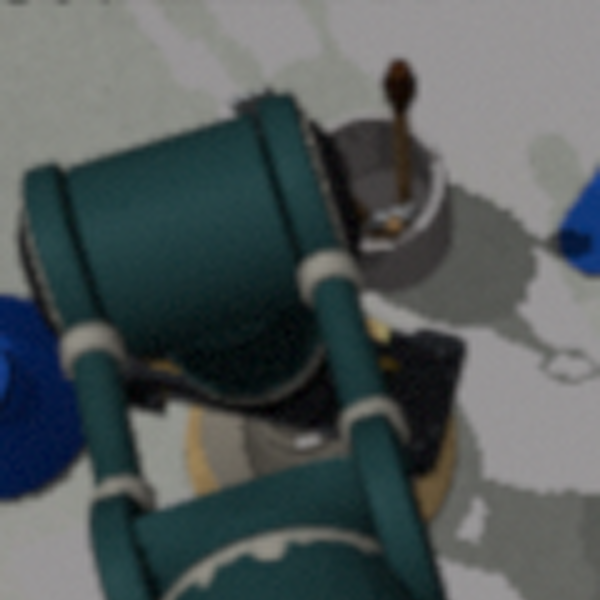

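```bash
python3 -m crank '[[[1,-1.3,-1.2,12,0,0,0],[1,-1.3,-1.2,24,0,0,0],[1,-1.3,-1.2,34,0,0,0],[1,-1.3,-1.2,34,0,0,0],[1,-1.3,-1.2,34,0,0,0]]]'; python3 - <<'E'
from h import *
delta([546,187.7,112],down(165.5))
E
```

```text
t: 2.58
ee_pos: [546.0, 187.7, 114.7]
eef_rot: [-180.0, -0.0, 165.6]
wrist_force: [-0.9, -0.2, 0.4]
width: 1.0
t 2.58 shift [0.  0.  2.7] turn [-0.  -0.   0.1] j [ 16.  11. 111.  -0.  58. -59.] F [-0.9 -0.2  0.4] w 1.000
```

```bash
python3 -m crank '[[[0.62,0,0,1.5,0,0,0],[0.6,0,0,1.5,0,0,0],[0.58,0,0,1.5,0,0,0],[0.56,0,0,1.5,0,0,0],[0.5,0,0,1.5,0,0,0]]]' 6; python3 -m crank '[[[0.4,0,0,0,0,0,0],[0.4,0,0,0,0,0,0],[0.4,0,0,0,0,0,0]]]'
```

```text
t: 3.2
ee_pos: [546.3, 188.1, 113.4]
eef_rot: [179.9, 0.0, 165.6]
wrist_force: [0.7, 2.4, 0.1]
width: 0.564
t: 3.58
ee_pos: [546.2, 187.9, 113.4]
eef_rot: [180.0, 0.0, 165.6]
wrist_force: [0.2, 2.2, 0.1]
width: 0.566
```

```bash
python3 -m crank '[[[0.3,0,0.5,0,0,0,0],[0.3,0,0.5,0,0,0,0],[0.3,0,0.5,-3,0,0,0],[0.3,0,0.5,-6,0,0,0],[0.3,0,0.5,-10,0,0,0]]]' 22; python3 -m crank '[[[0.3,0,0,-12,0,0,0],[0.3,0,0,-27,0,0,0],[0.3,0,0,-47,0,0,0],[0.3,0,0,-72,0,0,0],[0.3,0,0,-97,0,0,0]]]';  python3 -m crank '[[[0.3,0,0,-18,0,0,0],[0.3,0,0,-25,0,0,0],[0.3,0,0,-25,0,0,0]]]'; python3 - <<'E'
from h import *
from cell import ctrl
c=ctrl.camera("side")["pixels"][:,:,::-1]; cv2.imwrite("pics/side2.png",c)
cv2.imwrite("pics/side2c.png",cv2.resize(c[90:240,220:380],None,fx=4,fy=4,interpolation=cv2.INTER_CUBIC))
h=45
yh=np.pi/2
delta(C0+F@[-2,0,54+90],toolR(yh));delta(C0+F@[-2,0,54+90],toolR(-yh))
E
```

```text
t: 4.2
ee_pos: [545.2, 187.7, 122.5]
eef_rot: [-179.9, -0.1, 165.6]
wrist_force: [-0.2, -0.7, -4.2]
width: 0.558
t: 4.82
ee_pos: [546.4, 188.2, 222.6]
eef_rot: [180.0, 0.1, 165.6]
wrist_force: [-0.8, 0.9, -3.7]
width: 0.561
t: 5.2
ee_pos: [546.2, 188.2, 245.7]
eef_rot: [180.0, 0.0, 165.6]
wrist_force: [-0.3, 0.2, -3.8]
width: 0.558
t 5.25 shift [  21.8 -379.1  -28.8] turn [  0.  -30.    0.1] j [ 17.   4. 104.   0.  72. -59.] F [ 0.8 -0.1 -5.2] w 0.557
t 5.25 shift [  21.8 -379.1  -28.8] turn [  46.6    0.  -173.7] j [ 17.   4. 104.   0.  72. -59.] F [ 0.8 -0.1 -5.2] w 0.557
```

View pics/side2c.png

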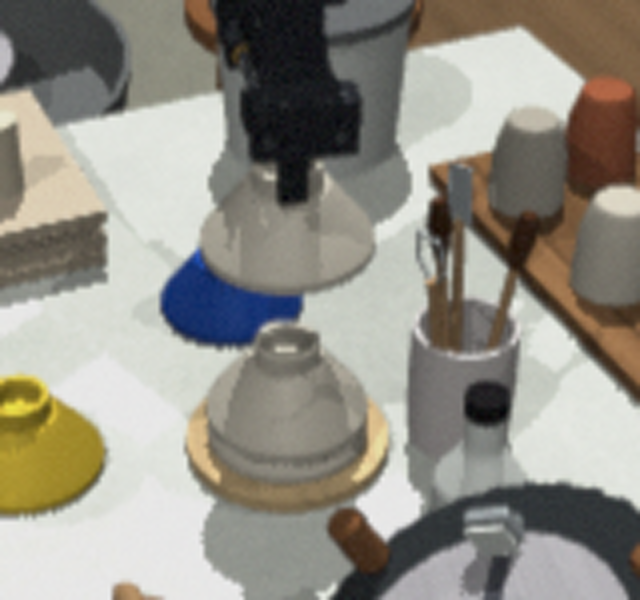

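```bash
python3 -m crank '[[[0.3,15,0,-10,0,0,0],[0.3,40,-15,-20,0,0,0],[0.3,65,-50,-30,0,0,0],[0.3,75,-90,-35,0,0,0],[0.3,75,-135,-35,0,0,0]]]'; python3 -m crank '[[[0.3,-5,-50,0,0,-3,0],[0.3,-15,-100,0,0,-9,0],[0.3,-30,-150,0,0,-16,0],[0.3,-45,-200,3,0,-23,0],[0.3,-53,-242,6,0,-29,0]]]'; python3 - <<'E'
from h import *
delta(C0+F@[-2,0,54+90],toolR(np.pi/2)); print(onz("top",(286,158),190))
E
```

```text
t: 5.88
ee_pos: [438.1, 75.9, 280.6]
eef_rot: [180.0, 0.0, 165.7]
wrist_force: [-0.1, -0.8, -4.4]
width: 0.56
t: 6.5
ee_pos: [429.6, -171.9, 273.7]
eef_rot: [-180.0, 29.1, 165.6]
wrist_force: [0.9, 0.6, -3.3]
width: 0.56
t 6.50 shift [-1.1 -1.6  0.6] turn [ 0.  -0.9  0.1] j [ -31.  -30.  132.   10.   50. -111.] F [ 0.9  0.6 -3.3] w 0.560
[589.56276205 -18.53600866 190.        ]
```

```bash
python3 -m crank '[[[0.3,-1,-1.6,14,0,-0.9,0],[0.3,-1,-1.6,28,0,-0.9,0],[0.3,-1,-1.6,42,0,-0.9,0],[0.3,-1,-1.6,50,0,-0.9,0],[0.3,-1,-1.6,50,0,-0.9,0]]]'; python3 - <<'E'
from h import *
from cell import ctrl
for n,b,k in(("side",(270,420,170,320),4),("top",(270,420,120,260),4)):
    c=ctrl.camera(n)["pixels"][:,:,::-1]; cv2.imwrite(f"pics/{n}3.png",c)
    u0,u1,v0,v1=b
    cv2.imwrite(f"pics/{n}3c.png",cv2.resize(c[v0:v1,u0:u1],None,fx=k,fy=k,interpolation=cv2.INTER_CUBIC))
delta(C0+F@[-2,0,54+40],toolR(np.pi/2));
E
```

```text
t: 7.12
ee_pos: [455.2, -178.3, 229.7]
eef_rot: [180.0, 29.8, 165.7]
wrist_force: [-0.3, 0.1, -3.2]
width: 0.56
t 7.22 shift [ 0.7 -1.3  0.3] turn [ 0.1 -0.1  0.2] j [ -30.  -24.  134.   11.   42. -112.] F [-0.4  0.2 -3.6] w 0.559
```

View pics/side3c.png

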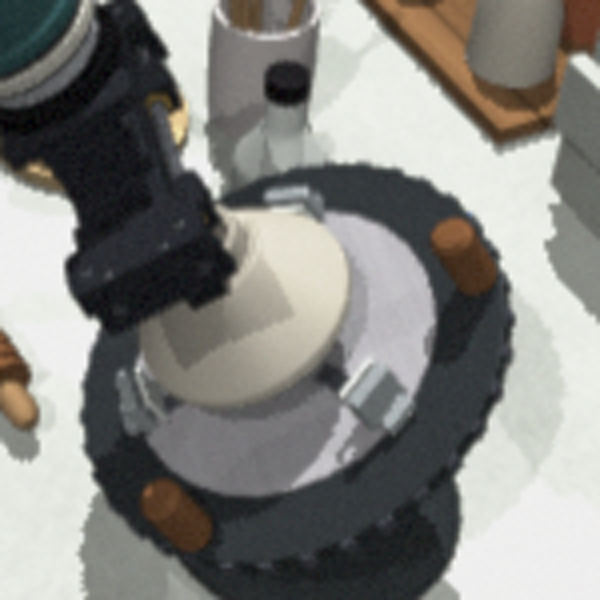

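View pics/top3c.png

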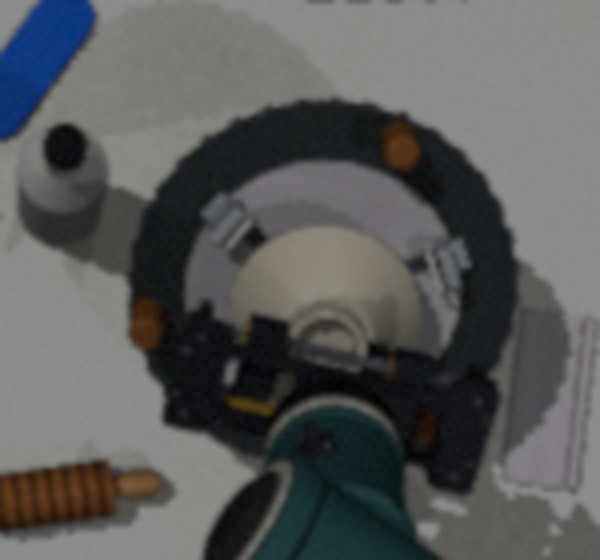

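```bash
python3 - <<'E'
from h import *
from cell import ctrl
o=ctrl.get_obs();p=o["ee_pos"];Rc=R.from_euler("xyz",o["eef_rot"],degrees=True).as_matrix()
a=np.linspace(0,2*np.pi,100)
out=[]
for n,b in(("side",(270,420,170,320)),("top",(270,420,120,260))):
    im=cv2.imread(f"pics/{n}3.png");u0,u1,v0,v1=b
    im=cv2.resize(im[v0:v1,u0:u1],None,fx=4,fy=4,interpolation=cv2.INTER_CUBIC)
    def dr(P,col):
        q=np.array([(proj(n,x)-[u0,v0]+.5)*4 for x in P]);cv2.polylines(im,[np.int32(q.round())],True,col,1)
    dr([p+Rc@[63*np.cos(t),63*np.sin(t),54.5] for t in a],(0,0,255))
    dr([p+Rc@[25*np.cos(t),25*np.sin(t),-13.5] for t in a],(0,0,255))
    dr([C0+F@[92*np.cos(t),92*np.sin(t),0] for t in a],(0,255,0))
    dr([C0+F@[130*np.cos(t),130*np.sin(t),-3] for t in a],(0,255,0))
    for k in(60,180,300):
        for q in (.5,):
            r=76-12*q;c,s=np.cos(np.radians(k)),np.sin(np.radians(k))
            dr([C0+F@[r*c-w*s,r*s+w*c,h] for w,h in((-14,0),(14,0),(14,29),(-14,29))],(255,0,255))
    cv2.imwrite(f"pics/{n}3o.png",im)
E
```

```text
(no output)
```

View pics/side3o.png

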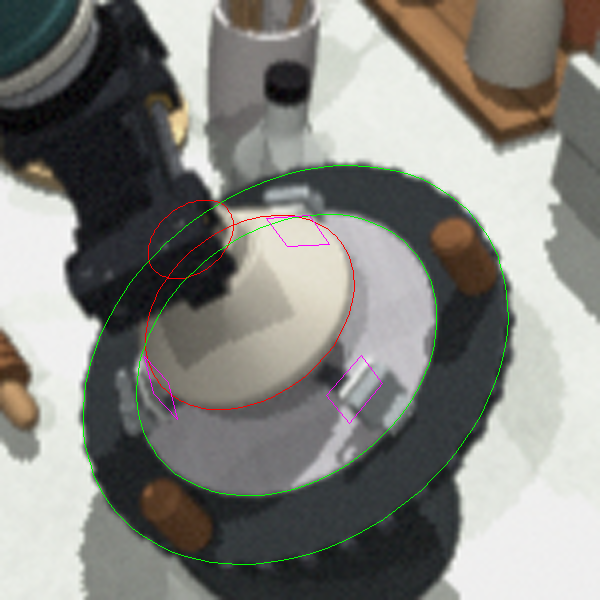

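View pics/top3o.png

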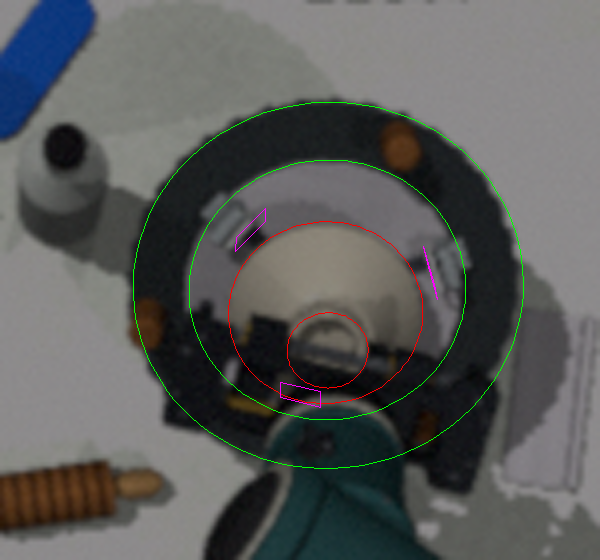

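```bash
python3 -m crank '[[[0.3,-1,0,10,0,0,0],[0.3,-1,0,20,0,0,0],[0.3,-1,0,28,0,0,0],[0.3,-1,0,33,0,0,0],[0.3,-1,0,33,0,0,0]]]'; python3 -m crank '[[[0.3,0,0,1,0,0,0],[0.3,0,0,2,0,0,0],[0.3,0,0,2,0,0,0]]]'; python3 - <<'E'
from h import *
from cell import ctrl
delta(C0+F@[-2,0,55.4],toolR(np.pi/2))
print(ctrl.get_obs()["wrist_force"]@F)
c=ctrl.camera("side")["pixels"][:,:,::-1]
cv2.imwrite(f"pics/side4c.png",cv2.resize(c[170:320,270:420],None,fx=4,fy=4,interpolation=cv2.INTER_CUBIC))
E
```

```text
t: 7.85
ee_pos: [471.6, -183.6, 202.1]
eef_rot: [180.0, 29.8, 165.6]
wrist_force: [0.1, 0.7, -3.7]
width: 0.557
t: 8.22
ee_pos: [472.8, -184.0, 201.3]
eef_rot: [-180.0, 29.9, 165.6]
wrist_force: [-0.8, -0.7, -3.9]
width: 0.565
t 8.22 shift [ 1.5 -0.7  4.1] turn [ 0.  -0.1  0.1] j [ -29.  -20.  135.   12.   37. -112.] F [-0.8 -0.7 -3.9] w 0.565
[-2.48874714 -0.90007272 -3.07613776]
```

View pics/side4c.png

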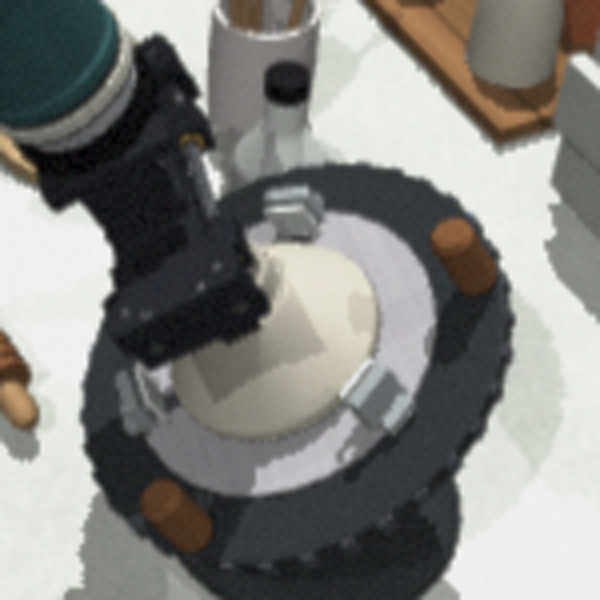

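```bash
python3 -m crank '[[[0.3,0,0,1,0,0,0],[0.3,0,0,2,0,0,0],[0.3,0,0,2,0,0,0],[0.3,0,0,2,0,0,0]]]'; python3 -m crank '[[[0.3,0,0,1,0,0,0],[0.3,0,0,1,0,0,0],[0.3,0,0,1,0,0,0]]]';python3 -m crank '[[[0.3,0,0,1,0,0,0],[0.3,0,0,1,0,0,0],[0.3,0,0,1,0,0,0]]]';  python3 - <<'E'
from h import *
from cell import ctrl
delta(C0+F@[-2,0,55.4],toolR(np.pi/2))
print(ctrl.get_obs()["wrist_force"]@F)
E
```

```text
t: 8.78
ee_pos: [473.7, -184.2, 199.3]
eef_rot: [180.0, 29.9, 165.6]
wrist_force: [0.3, 0.7, -4.2]
width: 0.559
t: 9.15
ee_pos: [473.8, -184.3, 198.7]
eef_rot: [-180.0, 29.9, 165.6]
wrist_force: [-6.9, -0.3, -0.8]
width: 0.562
t: 9.52
ee_pos: [474.1, -184.8, 198.3]
eef_rot: [-179.9, 29.9, 165.7]
wrist_force: [-10.6, -0.8, 3.7]
width: 0.561
t 9.53 shift [ 1.3 -0.2  0.7] turn [ 0.  -0.1  0.2] j [ -29.  -20.  135.   12.   37. -112.] F [-10.6  -0.8   3.7] w 0.561
[-6.87238555 -3.43199293  8.19426875]
```

```bash
python3 -m crank '[[[0.3,0,0,-1,0,0,0],[0.57,0,0,-1,0,0,0],[0.6,0,0,-1,0,0,0],[0.7,0,0,-1,0,0,0],[0.85,0,0,-1,0,0,0]]]'; python3 -m crank '[[[0.9,0,0,0,0,0,0],[0.9,0,0,-10,0,0,0],[0.9,0,0,-30,0,0,0],[0.9,0,0,-60,0,0,0],[0.9,0,0,-85,0,0,0]]]'; python3 - <<'E'
from h import *
from cell import ctrl
for n,b,k in(("side",(270,420,170,320),4),("top",(270,420,120,260),4)):
    c=ctrl.camera(n)["pixels"][:,:,::-1]; cv2.imwrite(f"pics/{n}5.png",c)
    u0,u1,v0,v1=b
    cv2.imwrite(f"pics/{n}5c.png",cv2.resize(c[v0:v1,u0:u1],None,fx=k,fy=k,interpolation=cv2.INTER_CUBIC))
delta(C0+F@[-2,0,54+40],toolR(np.pi/2));
E
```

```text
t: 10.15
ee_pos: [474.5, -184.4, 198.9]
eef_rot: [-180.0, 29.9, 165.6]
wrist_force: [0.4, -1.0, -0.3]
width: 0.791
t: 10.78
ee_pos: [432.6, -173.7, 273.9]
eef_rot: [-180.0, 30.0, 165.6]
wrist_force: [0.9, -0.5, 0.0]
width: 0.901
t 10.88 shift [ 4.7 -0.1 50.6] turn [-0.1  0.3  0.1] j [ -31.  -30.  133.   11.   49. -112.] F [-0.2 -1.3  0.3] w 0.899
```

View pics/side5c.png

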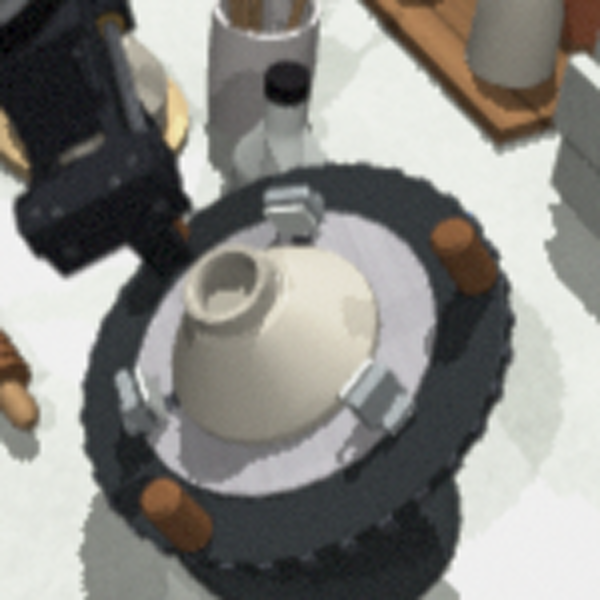

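View pics/top5c.png

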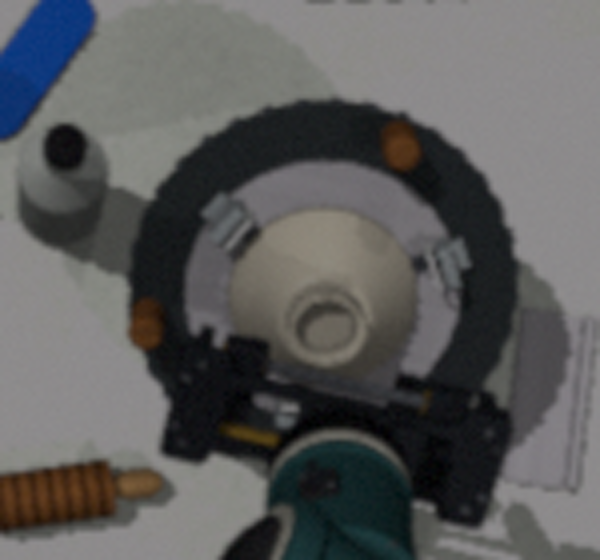

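```bash
python3 - <<'E'
from h import *
np.set_printoptions(precision=1,suppress=True)
for P in ([575.3,-231.1,244.8],[474.1,-71.8,167.6],[395.7,-258.7,152.3]):
    v=F.T@(np.array(P)-C0); print(v,np.hypot(v[0],v[1]),np.degrees(np.arctan2(v[1],v[0])))
a=np.radians(-9.7);d=[118*np.cos(a),118*np.sin(a)]
delta(C0+F@[*d,110],toolR(a+np.pi/2)); delta(C0+F@[*d,14],toolR(a+np.pi/2))
E
```

```text
[117.5 -19.3  41.6] 119.02851147953808 -9.31099977038197
[-40.5 109.6  43.7] 116.88217185278114 110.29017187868668
[-73.4 -90.9  45. ] 116.86455094663664 -128.90148303982812
t 10.88 shift [-113.6  -20.2   35.2] turn [-0.   0.3  9.8] j [ -31.  -30.  133.   11.   49. -112.] F [-0.2 -1.3  0.3] w 0.899
t 10.88 shift [-113.2  -20.1  131.2] turn [-0.   0.3  9.8] j [ -31.  -30.  133.   11.   49. -112.] F [-0.2 -1.3  0.3] w 0.899
```

```bash
python3 -m crank '[[[0.55,-30,-5,0,0,0,3],[0.55,-70,-12,8,0,0,6],[0.55,-105,-18,20,0,0,9],[0.55,-113.6,-20,35,0,0,9.7],[0.55,-113.6,-20,35,0,0,9.7]]]'; python3 - <<'E'
from h import *
from cell import ctrl
a=np.radians(-9.5);d=[118*np.cos(a),118*np.sin(a)]
delta(C0+F@[*d,60],toolR(a+np.pi/2)); delta(C0+F@[*d,14],toolR(a+np.pi/2))
E
```

```text
t: 11.5
ee_pos: [540.4, -221.8, 296.1]
eef_rot: [174.5, 29.2, 154.5]
wrist_force: [-0.1, -0.4, 0.2]
width: 0.549
t 11.50 shift [-4.8  0.2 44.1] turn [ 0.1 -0.3 -0.1] j [ -29.  -14.  120.   10.   46. -100.] F [-0.1 -0.4  0.2] w 0.549
t 11.50 shift [-5.1  0.2 90.1] turn [ 0.1 -0.3 -0.1] j [ -29.  -14.  120.   10.   46. -100.] F [-0.1 -0.4  0.2] w 0.549
```

```bash
python3 -m crank '[[[0.55,0,0,0,0,0,0],[0.55,-2,0,15,0,0,0],[0.55,-2,0,30,0,0,0],[0.55,-2,0,37,0,0,0],[0.55,-2,0,37,0,0,0]]]'; python3 - <<'E'
from h import *
from cell import ctrl
for n,b,k in(("side",(270,420,150,300),4),("top",(310,430,110,240),4)):
    c=ctrl.camera(n)["pixels"][:,:,::-1]; cv2.imwrite(f"pics/{n}6.png",c)
    u0,u1,v0,v1=b
    cv2.imwrite(f"pics/{n}6c.png",cv2.resize(c[v0:v1,u0:u1],None,fx=k,fy=k,interpolation=cv2.INTER_CUBIC))
a=np.radians(-9.5);d=[118*np.cos(a),118*np.sin(a)]
delta(C0+F@[*d,14],toolR(a+np.pi/2))
E
```

```text
t: 12.12
ee_pos: [559.6, -227.0, 265.9]
eef_rot: [174.5, 29.3, 154.5]
wrist_force: [-1.0, -0.1, -0.4]
width: 0.553
t 12.22 shift [-1.5  0.1 55.1] turn [ 0.  -0.1 -0.1] j [ -28.  -11.  121.   10.   42. -100.] F [ 0.4 -0.  -0.5] w 0.552
```

View pics/side6c.png

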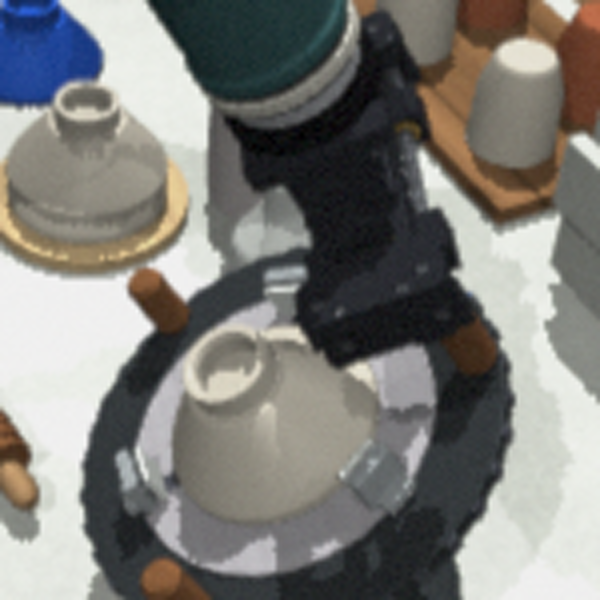

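View pics/top6c.png

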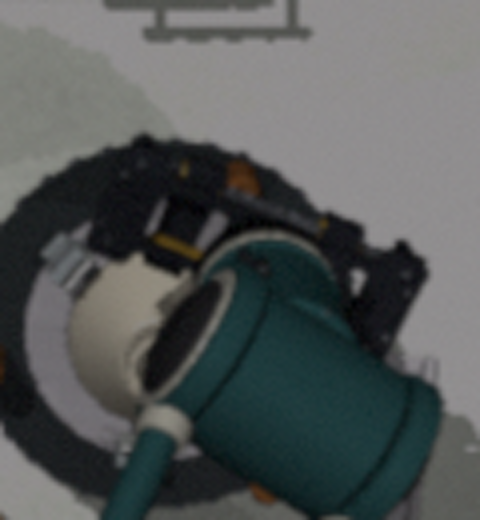

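```bash
python3 -m crank '[[[0.55,-1.5,0,10,0,0,0],[0.55,-1.5,0,20,0,0,0],[0.55,-1.5,0,30,0,0,0],[0.55,-1.5,0,30,0,0,0]]]'; python3 -m crank '[[[0.55,0,0,8,0,0,0],[0.55,0,0,16,0,0,0],[0.55,0,0,22,0,0,0],[0.55,0,0,22,0,0,0]]]'; python3 - <<'E'
from h import *
from cell import ctrl
for n,b,k in(("side",(270,420,150,300),4),):
    c=ctrl.camera(n)["pixels"][:,:,::-1]; cv2.imwrite(f"pics/{n}7.png",c)
    u0,u1,v0,v1=b
    cv2.imwrite(f"pics/{n}7c.png",cv2.resize(c[v0:v1,u0:u1],None,fx=k,fy=k,interpolation=cv2.INTER_CUBIC))
a=np.radians(-9.5);d=[118*np.cos(a),118*np.sin(a)]
delta(C0+F@[*d,14],toolR(a+np.pi/2))
E
```

```text
t: 12.72
ee_pos: [575.2, -231.3, 240.3]
eef_rot: [174.5, 29.3, 154.5]
wrist_force: [-1.0, 0.6, -0.4]
width: 0.549
t: 13.22
ee_pos: [586.0, -234.1, 222.1]
eef_rot: [174.5, 29.4, 154.5]
wrist_force: [-0.3, 0.0, -0.2]
width: 0.551
t 13.28 shift [-0.3  0.1  2.8] turn [ 0.  -0.1 -0.1] j [ -28.   -5.  121.   11.   36. -101.] F [-0.3  0.4  0.7] w 0.550
```

View pics/side7c.png

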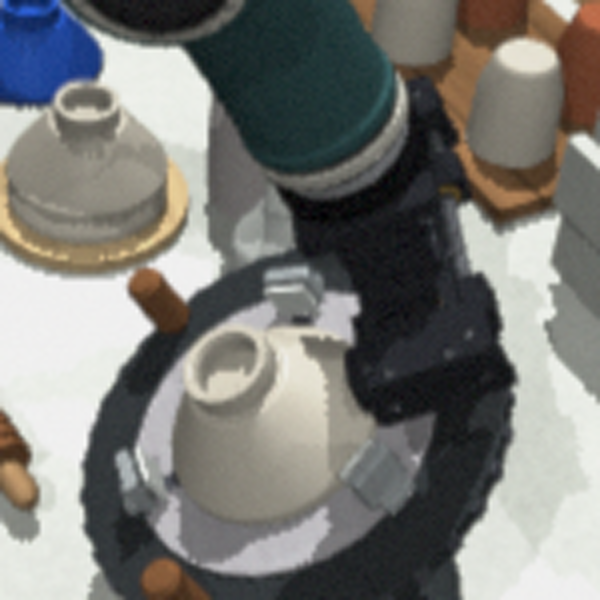

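```bash
python3 -m crank '[[[0.4,0,0,0,0,0,0],[0.3,0,0,0,0,0,0],[0.2,0,0,0,0,0,0],[0.2,0,0,0,0,0,0],[0.2,0,0,0,0,0,0]]]' 12; python3 - <<'E'
from h import *
from cell import ctrl
o=ctrl.get_obs();v=F.T@(o["ee_pos"]-C0);print(v,np.hypot(v[0],v[1]),np.degrees(np.arctan2(v[1],v[0])),F.T@o["wrist_force"],o["width"])
a0=np.radians(-9.5)
R0=toolR(a0+np.pi/2)
for k in range(3,22,3):
    b=np.radians(k); print(k, (R0.T@F@(118*np.array([np.cos(a0-b)-np.cos(a0),np.sin(a0-b)-np.sin(a0),0]))).round(1))
E
```

```text
t: 13.9
ee_pos: [586.4, -234.1, 223.5]
eef_rot: [174.4, 29.5, 154.4]
wrist_force: [-0.6, 1.9, 0.8]
width: 0.266
[116.82778493 -19.40113071  17.45728325] 118.42776365258649 -9.42883714796494 [-0.49534358  1.67854472  1.16599398] 0.26625437860110157
3 [ 0.2 -6.2  0. ]
6 [  0.6 -12.3   0. ]
9 [  1.5 -18.5   0. ]
12 [  2.6 -24.5   0. ]
15 [  4.  -30.5   0. ]
18 [  5.8 -36.5   0. ]
21 [  7.8 -42.3   0. ]
```

```bash
cat > st.py <<'E'
from h import *
from cell import ctrl
o=ctrl.get_obs();v=F.T@(o["ee_pos"]-C0);a=np.arctan2(v[1],v[0]);f=F.T@o["wrist_force"]
Rc=F.T@R.from_euler("xyz",o["eef_rot"],degrees=True).as_matrix();ya=np.degrees(np.arctan2(Rc[1,1],Rc[0,1]))-90
print("t %.2f r %.1f ang %.2f toolang %.2f turned %.3f rad h %.1f"%(o["t"],np.hypot(v[0],v[1]),np.degrees(a),ya,np.radians(-9.43)-a,v[2]),"F rad %.1f cw-resist %.1f z %.1f"%(f[0]*np.cos(a)+f[1]*np.sin(a),-f[0]*np.sin(a)+f[1]*np.cos(a),f[2]),"w %.3f"%o["width"],"j",o["joint_pos"].round(0))
E
python3 -m crank '[[[0.2,0.2,-6.2,0,0,0,3],[0.2,0.6,-12.3,0,0,0,6],[0.2,1.5,-18.5,0,0,0,9],[0.2,2.6,-24.5,0,0,0,12],[0.2,4,-30.5,0,0,0,15]]]' 15; python3 st.py
```

```text
t: 14.52
ee_pos: [571.1, -261.2, 218.1]
eef_rot: [166.4, 26.9, 137.4]
wrist_force: [5.1, 2.7, -0.7]
width: 0.271
t 14.53 r 118.0 ang -24.77 toolang -24.85 turned 0.268 rad h 16.8 F rad 1.4 cw-resist 4.9 z -2.8 w 0.271 j [-31.  -5. 121.  14.  36. -92.]
```

```bash
python3 -m crank '[[[0.2,0.2,-6.2,0,0,0,3],[0.2,0.6,-12.3,0,0,0,6],[0.2,1.5,-18.5,0,0,0,9],[0.2,2.6,-24.5,0,0,0,12],[0.2,4,-30.5,0,0,0,15]]]'; python3 st.py;  python3 -m crank '[[[0.2,0.2,-6.2,0,0,0,3],[0.2,0.6,-12.3,0,0,0,6],[0.2,0.6,-12.3,0,0,0,6]]]'; python3 st.py; python3 - <<'E'
from h import *
from cell import ctrl
for n,b,k in(("side",(270,420,150,300),4),("top",(310,430,110,240),4)):
    c=ctrl.camera(n)["pixels"][:,:,::-1]; cv2.imwrite(f"pics/{n}8.png",c)
    u0,u1,v0,v1=b
    cv2.imwrite(f"pics/{n}8c.png",cv2.resize(c[v0:v1,u0:u1],None,fx=k,fy=k,interpolation=cv2.INTER_CUBIC))
E
```

```text
t: 15.15
ee_pos: [550.7, -282.9, 209.3]
eef_rot: [159.8, 22.4, 121.6]
wrist_force: [8.2, 1.8, -4.9]
width: 0.266
t 15.15 r 117.8 ang -39.93 toolang -39.86 turned 0.532 rad h 16.3 F rad 0.6 cw-resist 5.5 z -8.0 w 0.266 j [-35.  -6. 122.  17.  36. -82.]
t: 15.52
ee_pos: [540.8, -290.2, 204.5]
eef_rot: [157.7, 20.2, 115.7]
wrist_force: [5.7, -0.6, -5.0]
width: 0.265
t 15.53 r 117.6 ang -46.36 toolang -45.81 turned 0.644 rad h 16.1 F rad 1.1 cw-resist 2.3 z -7.2 w 0.265 j [-36.  -6. 123.  18.  36. -79.]
```

View pics/side8c.png

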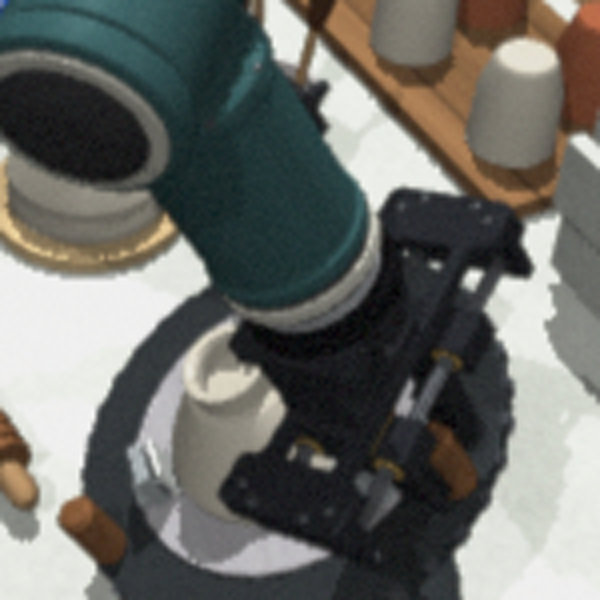

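View pics/top8c.png

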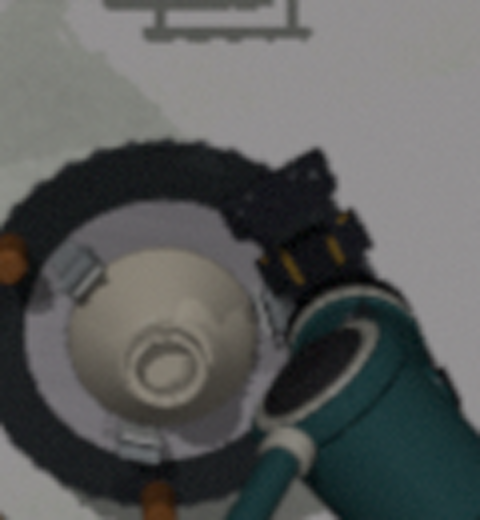

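```bash
python3 -m crank '[[[0.2,0.2,-6.2,1,0,0,3],[0.2,0.6,-12.3,2,0,0,6],[0.2,1.5,-18.5,2,0,0,9],[0.2,1.5,-18.5,2,0,0,9]]]'; python3 st.py;  python3 -m crank '[[[0.2,0,-3.1,0.5,0,0,1.5],[0.2,0.2,-6.2,0.5,0,0,3],[0.2,0.2,-6.2,0.5,0,0,3]]]'; python3 st.py
```

```text
t: 16.12
ee_pos: [526.7, -298.1, 197.3]
eef_rot: [154.9, 16.6, 107.0]
wrist_force: [-3.8, 4.9, 5.8]
width: 0.267
t 16.12 r 117.6 ang -54.97 toolang -54.76 turned 0.795 rad h 15.7 F rad -3.9 cw-resist 1.1 z 7.5 w 0.267 j [-38.  -6. 124.  20.  36. -73.]
t: 16.5
ee_pos: [522.1, -300.0, 194.9]
eef_rot: [154.1, 15.3, 104.3]
wrist_force: [-4.6, 5.9, 8.8]
width: 0.263
t 16.50 r 117.5 ang -57.65 toolang -57.72 turned 0.842 rad h 15.6 F rad -4.2 cw-resist 1.8 z 10.6 w 0.263 j [-39.  -6. 125.  21.  36. -71.]
```

```bash
python3 -m crank '[[[0.2,0.6,-3.1,-1.5,0,0,1.5],[0.2,0.8,-6.2,-1.5,0,0,3]]]'; python3 st.py;  python3 -m crank '[[[0.2,0.1,-3.1,0,0,0,1.5],[0.2,0.2,-6.2,0,0,0,3]]]'; python3 st.py
```

```text
t: 16.75
ee_pos: [516.6, -302.0, 192.3]
eef_rot: [153.3, 14.1, 101.4]
wrist_force: [9.2, 0.6, -5.8]
width: 0.264
t 16.75 r 117.5 ang -60.80 toolang -60.80 turned 0.897 rad h 15.7 F rad -0.2 cw-resist 5.5 z -9.4 w 0.264 j [-40.  -7. 125.  21.  36. -69.]
t: 17.0
ee_pos: [511.6, -303.4, 189.6]
eef_rot: [152.7, 12.7, 98.6]
wrist_force: [11.3, 0.9, -5.2]
width: 0.264
t 17.00 r 117.4 ang -63.65 toolang -63.80 turned 0.946 rad h 15.6 F rad -0.3 cw-resist 7.7 z -9.9 w 0.264 j [-40.  -7. 126.  22.  36. -67.]
```

```bash
python3 -m crank '[[[0.2,0,-1.5,0.8,0,0,0.75],[0.2,0,-3.1,0.8,0,0,1.5]]]'; python3 st.py;  python3 -m crank '[[[0.2,0,-1.5,0,0,0,0.75],[0.2,0,-3.1,0,0,0,1.5]]]'; python3 st.py; python3 - <<'E'
from h import *
from cell import ctrl
for n,b,k in(("top",(300,430,120,250),4),):
    c=ctrl.camera(n)["pixels"][:,:,::-1]; cv2.imwrite(f"pics/{n}9.png",c)
    u0,u1,v0,v1=b
    cv2.imwrite(f"pics/{n}9c.png",cv2.resize(c[v0:v1,u0:u1],None,fx=k,fy=k,interpolation=cv2.INTER_CUBIC))
E
```

```text
t: 17.25
ee_pos: [509.7, -304.0, 188.5]
eef_rot: [152.3, 12.0, 97.3]
wrist_force: [8.7, 4.6, 0.1]
width: 0.27
t 17.25 r 117.5 ang -64.76 toolang -65.26 turned 0.966 rad h 15.6 F rad -3.3 cw-resist 8.6 z -3.5 w 0.270 j [-41.  -7. 126.  22.  36. -66.]
t: 17.5
ee_pos: [507.2, -304.6, 187.2]
eef_rot: [152.0, 11.3, 96.0]
wrist_force: [10.3, 4.9, -1.1]
width: 0.264
t 17.50 r 117.4 ang -66.17 toolang -66.75 turned 0.990 rad h 15.5 F rad -3.8 cw-resist 9.4 z -5.4 w 0.264 j [-41.  -7. 126.  23.  36. -65.]
```

View pics/top9c.png

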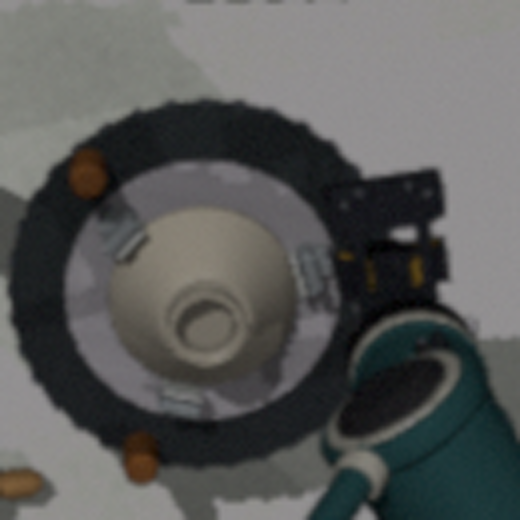

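```bash
python3 -m crank '[[[0.2,0,-1.3,0,0,0,0.7]]]'; python3 st.py;python3 -m crank '[[[0.2,0,-1.3,0,0,0,0.7]]]'; python3 st.py; python3 -m crank '[[[0.2,0,0,0,0,0,0]]]'; python3 st.py
```

```text
t: 17.68
ee_pos: [506.1, -304.8, 186.6]
eef_rot: [151.9, 11.0, 95.3]
wrist_force: [9.8, 5.5, -0.6]
width: 0.267
t 17.68 r 117.4 ang -66.75 toolang -67.44 turned 1.000 rad h 15.5 F rad -4.5 cw-resist 9.2 z -4.5 w 0.267 j [-41.  -7. 126.  23.  36. -65.]
t: 17.8
ee_pos: [505.1, -305.0, 186.1]
eef_rot: [151.8, 10.6, 94.7]
wrist_force: [10.8, 4.9, -1.4]
width: 0.265
t 17.80 r 117.4 ang -67.33 toolang -68.15 turned 1.011 rad h 15.5 F rad -4.0 cw-resist 9.6 z -5.8 w 0.265 j [-41.  -7. 127.  23.  35. -64.]
t: 17.92
ee_pos: [505.0, -305.0, 186.0]
eef_rot: [151.8, 10.6, 94.7]
wrist_force: [10.1, 5.4, -0.7]
width: 0.269
t 17.93 r 117.4 ang -67.38 toolang -68.14 turned 1.011 rad h 15.5 F rad -4.5 cw-resist 9.4 z -4.8 w 0.269 j [-41.  -7. 127.  23.  35. -64.]
```

```bash
python3 -m crank '[[[0.2,0.3,-1.8,0.3,0,0,0.5]]]'; python3 st.py; python3 -m crank '[[[0.2,0.3,0,0,0,0,0]]]'; python3 st.py; python3 -m crank '[[[0.35,0,0,0,0,0,0],[0.45,0,0,0,0,0,0],[0.6,0,0,0,0,0,0],[0.6,0,0,0,0,0,0]]]'; python3 st.py;  python3 - <<'E'
from h import *
from cell import ctrl
for n,b,k in(("side",(270,420,150,300),4),("top",(300,430,120,250),4),):
    c=ctrl.camera(n)["pixels"][:,:,::-1]; cv2.imwrite(f"pics/{n}10.png",c)
    u0,u1,v0,v1=b
    cv2.imwrite(f"pics/{n}10c.png",cv2.resize(c[v0:v1,u0:u1],None,fx=k,fy=k,interpolation=cv2.INTER_CUBIC))
E
```

```text
t: 18.05
ee_pos: [504.1, -305.2, 185.5]
eef_rot: [151.6, 10.4, 94.2]
wrist_force: [10.7, 5.4, 0.9]
width: 0.27
t 18.05 r 117.4 ang -67.93 toolang -68.65 turned 1.021 rad h 15.5 F rad -4.2 cw-resist 10.6 z -3.7 w 0.270 j [-41.  -7. 127.  23.  35. -64.]
t: 18.18
ee_pos: [503.9, -305.2, 185.4]
eef_rot: [151.7, 10.5, 94.2]
wrist_force: [10.9, 3.2, -1.6]
width: 0.267
t 18.18 r 117.4 ang -68.01 toolang -68.64 turned 1.022 rad h 15.5 F rad -2.5 cw-resist 9.3 z -6.2 w 0.267 j [-41.  -7. 127.  23.  35. -64.]
t: 18.68
ee_pos: [502.0, -305.0, 183.6]
eef_rot: [151.9, 10.5, 94.3]
wrist_force: [0.1, 0.1, 0.1]
width: 0.599
t 18.68 r 116.8 ang -69.22 toolang -68.53 turned 1.044 rad h 14.9 F rad -0.1 cw-resist 0.2 z -0.0 w 0.599 j [-41.  -7. 127.  23.  35. -64.]
```

View pics/side10c.png

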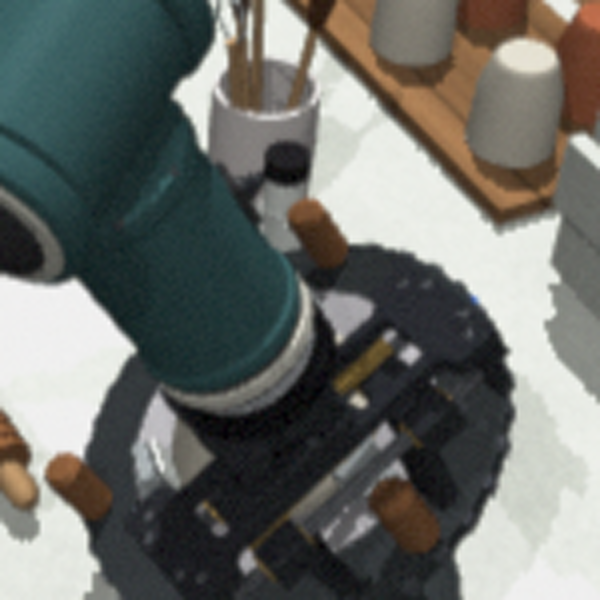

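View pics/top10c.png

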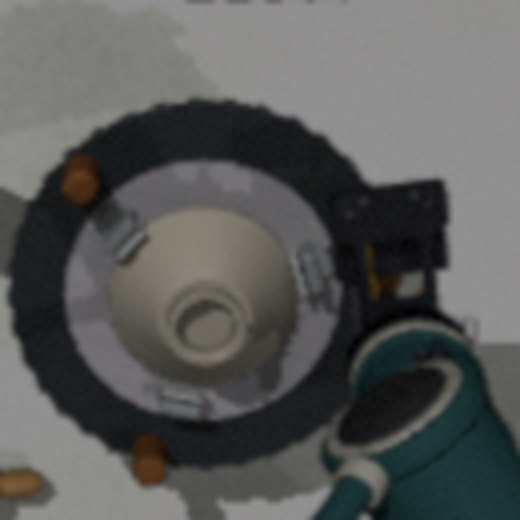

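```bash
python3 -m crank '[[[0.85,0,0,0,0,0,0],[0.85,0,0,-10,0,0,0],[0.85,0,0,-30,0,0,0],[0.85,0,0,-60,0,0,0],[0.85,0,0,-100,0,0,0]]]'; python3 st.py; python3 -m crank '[[[0.85,25,0,-30,0,0,0],[0.85,65,0,-60,0,0,0],[0.85,105,0,-80,0,0,0],[0.85,140,0,-90,0,0,0],[0.85,140,0,-90,0,0,0]]]'; python3 - <<'E'
from h import *
from cell import ctrl
for n,b,k in(("side",(270,420,150,300),4),("top",(300,430,120,250),4),):
    c=ctrl.camera(n)["pixels"][:,:,::-1]; cv2.imwrite(f"pics/{n}11.png",c)
    u0,u1,v0,v1=b
    cv2.imwrite(f"pics/{n}11c.png",cv2.resize(c[v0:v1,u0:u1],None,fx=k,fy=k,interpolation=cv2.INTER_CUBIC))
E
```

```text
t: 19.4
ee_pos: [453.4, -291.8, 271.3]
eef_rot: [151.9, 10.4, 94.4]
wrist_force: [0.3, 0.1, 0.3]
width: 0.848
t 19.40 r 116.3 ang -69.01 toolang -68.51 turned 1.040 rad h 116.0 F rad -0.0 cw-resist 0.5 z 0.1 w 0.848 j [-45. -18. 126.  20.  48. -62.]
t: 20.02
ee_pos: [400.2, -142.2, 325.0]
eef_rot: [151.7, 10.6, 94.6]
wrist_force: [0.5, -0.5, -0.4]
width: 0.847
```

View pics/side11.png

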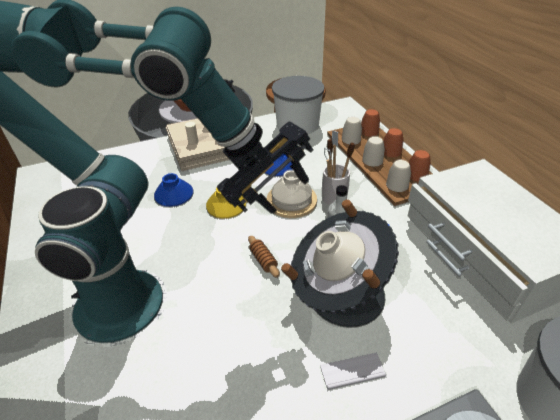

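View pics/top11.png

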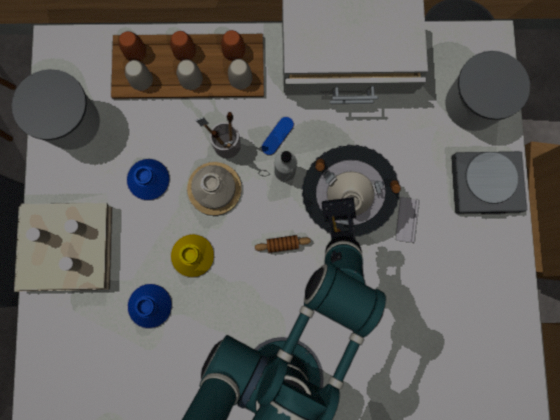

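The arm is clear and the bystanders are at their original pixels. Next I'll check centring and the ring angle, with the hand moved away.

```bash
python3 -m crank '[[[0.85,60,0,-40,0,0,0],[0.85,100,30,-60,0,0,0],[0.85,100,30,-60,0,0,0]]]' >/dev/null; python3 - <<'E'
from h import *
from cell import ctrl
a=np.linspace(0,2*np.pi,120,endpoint=False)
for n,b in(("side",(275,405,195,325)),("top",(290,410,135,255))):
    im0=np.ascontiguousarray(ctrl.camera(n)["pixels"][:,:,::-1]);cv2.imwrite(f"pics/{n}12.png",im0);u0,u1,v0,v1=b
    k=400/(u1-u0)
    im=cv2.resize(im0[v0:v1,u0:u1],(400,400),interpolation=cv2.INTER_CUBIC);raw=im.copy()
    def dr(P,col):
        q=np.array([(proj(n,x)-[u0,v0]+.5)*k for x in P]);cv2.polylines(im,[np.int32(q.round())],True,col,1)
    dr([C0+F@[63*np.cos(t),63*np.sin(t),0] for t in a],(0,0,255))
    dr([C0+F@[25*np.cos(t),25*np.sin(t),68] for t in a],(0,0,255))
    dr([C0+F@[92*np.cos(t),92*np.sin(t),0] for t in a],(0,255,0))
    cv2.imwrite(f"pics/{n}12o.png",np.hstack([raw,im]))
E
```

```text
(no output)
```

View pics/side12o.png

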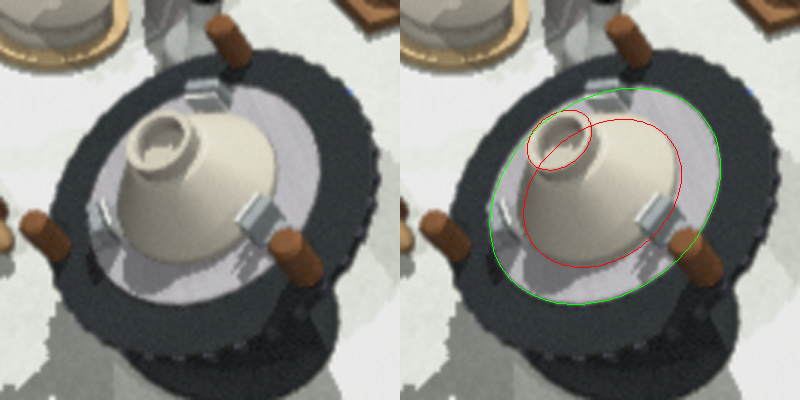

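View pics/top12o.png

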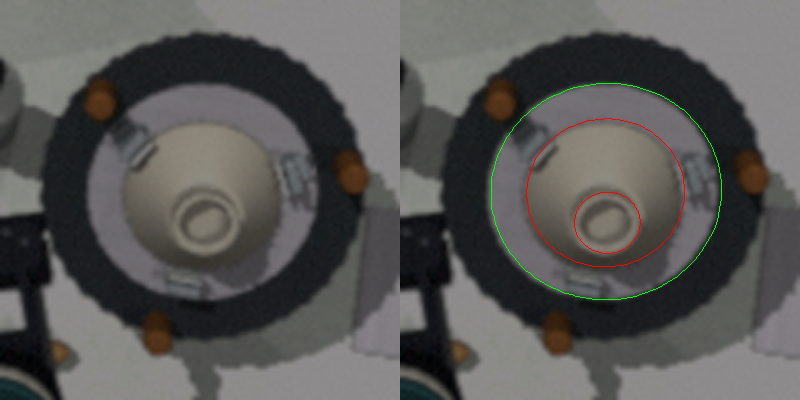

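```bash
python3 - <<'E'
from h import *
a=np.linspace(0,2*np.pi,120,endpoint=False)
C=C0+np.array([-.5,1.5,0])
for n,b in(("side",(300,375,215,290)),("top",(310,395,150,235))):
    im0=cv2.imread(f"pics/{n}12.png");u0,u1,v0,v1=b
    k=600/(u1-u0)
    im=cv2.resize(im0[v0:v1,u0:u1],(600,600),interpolation=cv2.INTER_CUBIC)
    im=np.clip(im.astype(float)*(1.6 if n=="top" else 1),0,255).astype(np.uint8)
    cv2.imwrite(f"pics/{n}13r.png",im)
    def dr(P,col):
        q=np.array([(proj(n,x)-[u0,v0]+.5)*k for x in P]);cv2.polylines(im,[np.int32(q.round())],True,col,1)
    dr([C+F@[63*np.cos(t),63*np.sin(t),0] for t in a],(0,0,255))
    dr([C+F@[25*np.cos(t),25*np.sin(t),68] for t in a],(0,0,255))
    dr([C+F@[92*np.cos(t),92*np.sin(t),0] for t in a],(0,255,0))
    for g in(60,180,300):
            r=63;c,s=np.cos(np.radians(g)),np.sin(np.radians(g))
            dr([C+F@[r*c-w*s,r*s+w*c,h] for w,h in((-14,0),(14,0),(14,29),(-14,29))],(255,0,255))
    cv2.imwrite(f"pics/{n}13.png",im)
E
```

```text
(no output)
```

View pics/side13.png

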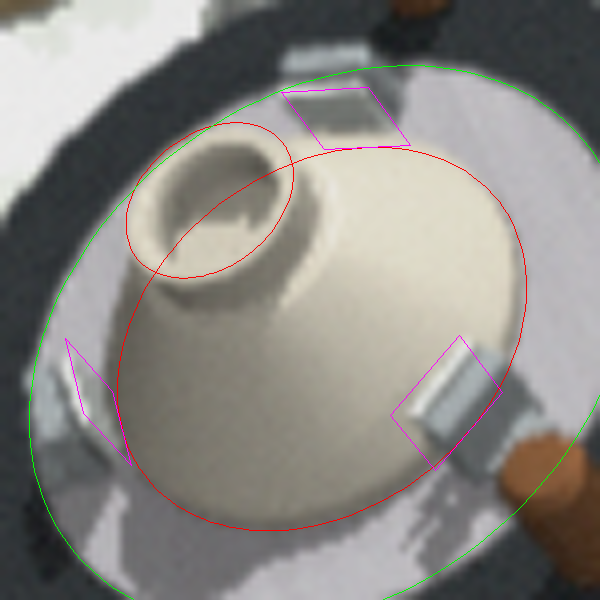

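View pics/top13.png

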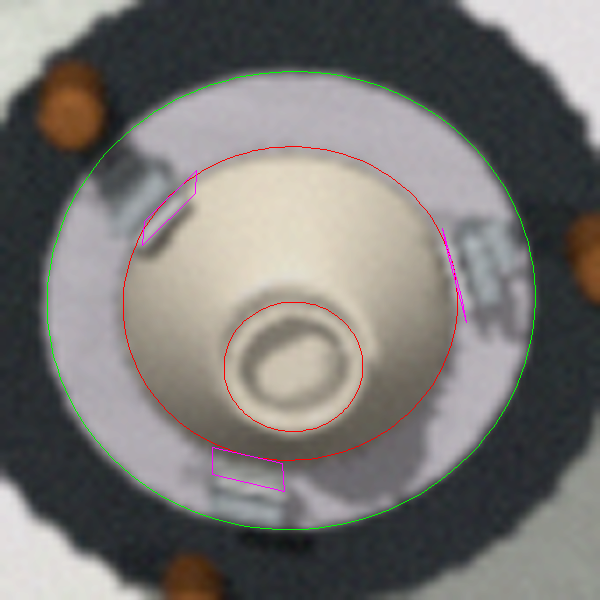

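View pics/top13r.png

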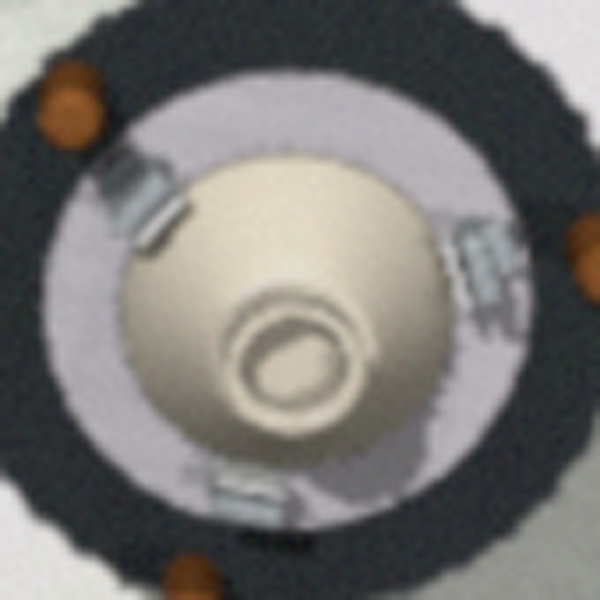

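View pics/side13r.png

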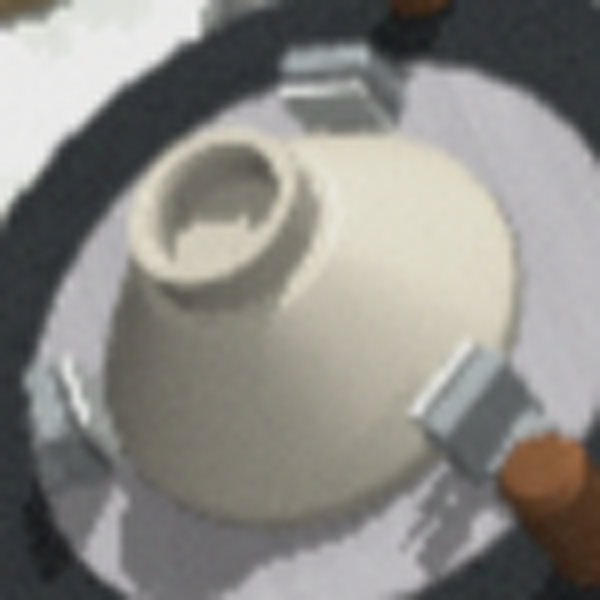

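```bash
python3 - <<'E'
from h import *
C=C0+np.array([-.5,1.5,0])
def ang(n,uv):
    o,d=ray(n,uv);P=C+F[:,2]*45;s=((P-o)@F[:,2])/(d@F[:,2]);v=F.T@(o+s*d-P);return np.degrees(np.arctan2(v[1],v[0])),np.hypot(v[0],v[1])
for n,b in(("side",1),("top",1)):
  for f in (0,12):
    im=cv2.imread(f"pics/{n}{f}.png");h=cv2.cvtColor(im,cv2.COLOR_BGR2HSV)
    m=cv2.inRange(h,(3,130,40),(15,255,255))
    nn,l,st,ce=cv2.connectedComponentsWithStats(m)
    for i in range(1,nn):
        if st[i,4]>25 and (abs(ce[i][0]-345)<70 and abs(ce[i][1]-(255 if n=="side" else 193))<65):
            print(n,f,ce[i].round(1),st[i,4],np.round(ang(n,ce[i]),1))
from cell import ctrl
print(ctrl.get_obs()["t"],ctrl.get_obs()["wrist_force"])
E
```

```text
side 0 [392.  195.8] 61 [ 16.1 171.7]
side 0 [403.  196.5] 44 [  9.5 187.1]
side 0 [309.6 225. ] 115 [111.1  93.1]
side 0 [385.5 233.5] 172 [-18.6 125.1]
side 0 [313.8 298.4] 176 [-121.   128.1]
side 12 [349.1 208.1] 123 [ 47.9 102. ]
side 12 [289.5 271.2] 133 [-172.  108.]
side 12 [371.  278.1] 177 [-65.  137.3]
top 0 [369.7 156.2] 89 [ -7.9 121.8]
top 0 [306.2 200.5] 77 [107.1 116.3]
top 0 [375.9 228.8] 82 [-127.7  108.3]
top 0 [282.5 243.5] 387 [139.7 225.2]
top 12 [319.8 164.5] 89 [ 55.1 121.6]
top 12 [394.8 186.4] 88 [-59.4 116. ]
top 12 [336.8 234.5] 74 [174.9 108.7]
20.6 [-0.46154342 -0.52405207  0.06806476]
```

```bash
python3 -c "
from cell import ctrl
print(ctrl.close_job())"
```

```text
the job is handed in; nothing more can be done
None
```

The bowl is in the chuck, foot up and gripped by all three jaws. I handed the job in at about 20.6 s of the 54 s allowed, with the arm clear of everything; no verdict came back.

**What I did:** I lifted the top bowl off by its foot with a 22 N grip and lowered it square onto the tilted face, with about 11 N of contact before releasing. Then I gripped the upper handle and turned the ring clockwise about 1.02 rad. The resistance rose from about 5 N to about 9.5–10.5 N, and I let go there.

**Last checks:**
- **Ring and grip:** by the handles' positions in the top view, the ring sprang back about 0.09 rad. That leaves it about 0.05 rad past where the jaws first met the bowl, so it is still gripping. The three handles gave net turns of 51 to 57°, so this is a rough figure. The side view gave 46 to 63° and is rougher still.
- **Jaws and bowl:** the jaw facings line up with the bowl's 63 mm rim radius in both views.
- **Other objects:** the other two bowls, jar, bottle, roller, scraper and rib look unmoved by eye. I did not measure them.

**What disagreed:**
- The bowl's outline sits about 1 pixel (roughly 2 mm) down the slope from my estimated centre. That is about the camera calibration error.
- The peak push read slightly above the 8–9 N given as firm.

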